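# Pack the burner accessories in the two-layer case

## Robot

A 6-joint arm with a two-finger parallel gripper is mounted at the origin on the work surface. World frame = base frame: x ahead of the robot, y to its left, z up, the work surface at z = 0. Lengths are in m, angles in rad, forces in N, time in s.
With the tool pointing down it reaches from about 0.225 to 0.725 m from the base axis. Payload 3.1 kg.
Tool frame: the origin (TCP) lies midway between the tips of the shut fingers; the grasp point (between the pads) lies 19 mm behind it; z points along the fingers, y is the line along which they close (so a half turn about z gives the same grasp; the last joint's range is limited). The gripper opens to 85 mm and grips with 20 to 120 N. Pads are 22 mm wide; open, the fingers measure 114 mm over their backs; the gripper's body (76 mm by 85 mm) begins 54 mm behind the grasp point. The pads swing forward as they close: fully open they stand 13 mm farther back than shut.
Start: joints at [-1.276, 0.048, 0.099, 1.622, 0, 1.443], TCP at [0.215, -0.479, 0.231] pointing down, gripper open.
Joint ranges: [-2.91, 2.91], [-0.99, 1.94], [-1.21, 1.42], [-2.12, 2.29], [-1.49, 1.47], [-3.14, 3.14]. Speed limits (rad/s): [2.79, 2.79, 3.14, 3.14, 3.14, 3.14].

## Interface

Orientations are given as a unit quaternion [x, y, z, w].
In Python, from workcell import sensors, grab_frame, camera_info, env gives the robot as it stands.
- The arm moves only by the tool step_arm, never from a script. Its argument "deltas" is a list that holds one entry, the list of rows, each a list of 4 numbers: the shift along the tool's x, y, z in mm, then the turn about the tool's z in rad. In form: [[[x, y, z, roll], ...]]. A call has 1 to 8 rows; each row is the pose to reach, as a shift and turn from the pose commanded when the call began, along the tool's axes at that moment; what a row does not reach only later rows make up. A row lasts 1/12 s, in which the tool goes at most 41.7 mm and 7.16 degrees, less where a joint would pass 70% of its speed; a pose out of reach is approached as far as the arm can. A call with a gripper value outside its range is refused whole. "gripper" is the closure, from -1 (fully open) to 1 (shut), set as the call begins (left out, the last holds). The fingers move at their own pace and stop on an object; the grip force is fixed at half the most. Time passes only in rows, so rows that repeat a pose let the fingers close. It gives the time, the measured TCP pose, the force, the opening and the grip force at its end, in the units of the state.
- sensors.read_state(): the state, without advancing time (a new reading comes with each control period).
- grab_frame(name): name is "scene" or "top" or "wrist"; returns the picture (384x512x3 uint8, red, green, blue); there is no depth.
- camera_info(name): a dict with "mtx" (3x3 intrinsics, pixels), "position" and "rotation" of the camera in the world. Camera axes: x right, y up, looking along -z (the intrinsics and any distortion apply to the point x, -y, -z); pixel columns grow to the right and rows downward; lengths in m; the calibration is good to about 2 mm. The wrist camera is an equidistant fisheye: a pixel r from the principal point sees the ray r / f radians off the axis. A picture is of the moment at which its call begins: read the wrist's pose just before it. camera_info takes no time and is no camera call; for the wrist camera it gives the pose at the moment of the call.
- env.finish_job(): hands the job in; it is judged then, once.
The state is a dict: "time": time; "joint_positions": joint angles; "joint_vel": joint speeds; "joint_efforts": joint torques, N m; "tool_pos": TCP position; "tool_rot": TCP orientation; "ft_force": force on the tool from outside, world axes, zero at the start; "ft_torque": the same for the moment, N m; "opening": opening from 0.0 (shut) to 1.0 (fully open); "finger_force": force on a finger pad.
Only numpy, scipy, OpenCV 4.12 (cv2) and the standard library are available. Lean on these libraries where they do the work, as an engineer would, in place of code of your own. Each camera call takes 0.05 s, during which the arm holds its last target. There are 200 camera calls.

## Task

Pack the accessory case: first stand the clamp block and the burner head upright in their matching cavities in the bottom, then slide the divider sheet in through the case's open end onto the lower pair of rails, square pocket leading, until it is home against the back wall, and only then set the sensor block flat in the divider's square pocket. Leave the beaker, the burner and the column alone.

Things in the scene. Friction and masses are not known exactly. Their poses are not given: they have to be found in the camera images.
- case: Fixed open-topped aluminium case, outside 160 x 134 x 67 mm. Origin: on the table under the middle of its 154 x 122 interior; z up. +x runs from the open end (mouth at x -77, no wall) to the back wall (inner face x +77); side walls' inner faces y +-61. Dark bottom insert, top at z 14, with two cavities down to the floor at z 4. Two rail pairs along the side walls.
- block_cavity (a point): Centre of the floor (z 4 in the case) of the rectangular cavity, 66 (case x) by 32 (y) mm, 10 deep, at case x -24, y 0. Axes as the case.
- head_cavity (a point): Centre of the floor (z 4 in the case) of the round cavity, 46 mm diameter, 10 deep, at case x +46, y 0. Axes as the case.
- rail_mouth (a point): Middle of the open end (case x -77, y 0) at the height of the lower rails' tops, z 47; rails run the full length, the lower reaching 10 mm in from each side wall. Upper rails: undersides z 62, tops z 67 (the rim), reaching 8 mm in. The sheet goes through the 15 mm slot between the pairs; it cannot be laid on the lower rails from above. Axes as the case.
- divider_grip (a point): Centre of the black ridge handle, 34 (x) by 14 (y) mm, of the loose aluminium divider sheet. Sheet 4 thick, 150 (x) by 114 (y), about 240 g, handle at its middle, standing 4 to 30 above the underside; this point is 17 above the underside. The last 12 mm at +x, the leading end, is only 100 wide. A brass disc 40 across, 8 high, is fixed on the -x half. Starts flat on the table.
- pocket (a point): Centre of the square pocket on the divider, on the sheet's top (4 mm above its underside), 43 mm from the handle's centre along +x. Fence 5 mm high, 4 thick, inside 40 x 40. Axes as the divider.
- clamp_mid (a point): Clamp block, dark steel, 60 (x) by 24 (y) by 38 (z) mm, two screws on top, about 160 g. Point: its centre, 19 mm above its underside. Fits the rectangular cavity either way round.
- head_mid (a point): Burner head, a plain upright steel cylinder, 40 mm diameter, 38 tall, about 180 g, small holes on top. Point: its centre, 19 mm above its underside. z is its axis. Fits the round cavity.
- sensor_mid (a point): Sensor block, black, 32 x 32 mm square and 30 tall, about 70 g. Point: its centre, 15 mm above its underside; x and y square to its sides, z up.
- tray: Fixed shallow steel tray, 220 (x) by 210 (y) mm, floor 3 mm thick, rim 10 mm high above the table, on which the clamp block, burner head, sensor block and beaker start. Origin: centre of its underside.
- beaker: Bystander: small loose glass beaker, 46 mm across, 55 tall, standing among the parts in the tray. Origin: centre of its underside.
- burner: Bystander: loose steel gas burner, base 84 mm across, 135 tall. Origin: centre of its underside.
- column: Bystander: fixed black column, 36 mm diameter on a 68 mm disc, 182 tall. Origin: centre of its underside.
Things that resemble listed ones, but are neither listed nor needed, are in the scene too. Leave any green look-alike of the part that bears clamp_mid alone.

How it is judged:
By the outcome, as a careful person would: the job done as asked, in the order asked, and still so for the second after the job is handed in, with the robot touching nothing.
It also fails if it takes over 72 s, if anything falls off the work surface, if the arm or the gripper's body presses on something with over 40 N, if the wrist force passes 120 N, or if a joint passes its speed limit or range.

## Working session

There is one attempt and no reset: what is moved stays moved. The work goes in short steps, Python scripts to look and compute and a tool call to move; the robot and the scene stay as the last step left them, time stands still between calls to the robot, and variables do not carry over. Pictures are saved under pics/ and viewed, at most 10 in all, crops included, and the job is handed in when it is done.

Besides the shell and the picture viewer there is one more tool, called in YAML: its name, and indented under it one key for each argument. step_arm: Moves the arm, as the interface text tells. Its arguments: {"type":"object","properties":{"deltas":{"type":"array"},"gripper":{"type":"number"}},"required":["deltas"]}

```bash
ls; mkdir -p pics
python3 - <<'E'
from workcell import sensors, grab_frame, camera_info
import cv2
for n in("scene","top"):
    im=grab_frame(n);cv2.imwrite(f"pics/{n}0.png",im[:,:,::-1]);print(n,camera_info(n))
print(camera_info("wrist"));print(sensors.read_state())
E
```

```text
pics
scene {'mtx': array([[456.28709569,   0.        , 252.0233343 ],
       [  0.        , 456.28709569, 188.62876862],
       [  0.        ,   0.        ,   1.        ]]), 'position': array([1.44871331, 0.27630193, 1.05134294]), 'rotation': array([0.20545942, 0.30336371, 0.78422419, 0.50074875])}
top {'mtx': array([[366.13054686,   0.        , 252.8366523 ],
       [  0.        , 366.13054686, 191.43761839],
       [  0.        ,   0.        ,   1.        ]]), 'position': array([ 0.44332175, -0.08427453,  0.97590152]), 'rotation': array([-0.05952594,  0.06074753,  0.71272875, -0.69626441])}
{'mtx': array([[297.31863964,   0.        , 253.73959694],
       [  0.        , 297.31863964, 191.85197517],
       [  0.        ,   0.        ,   1.        ]]), 'position': array([ 0.28925695, -0.445086  ,  0.37379422]), 'rotation': array([-0.13255586,  0.08708022, -0.53582731,  0.82929794])}
{'time': 0.1, 'joint_positions': array([-1.27580781e+00,  4.86815361e-02,  9.77083439e-02,  1.62202793e+00,
        1.13518563e-05,  1.44300131e+00]), 'joint_vel': array([-0.00028277, -0.00139692,  0.00322313, -0.00049128, -0.00118537,
        0.00146531]), 'joint_efforts': array([ 1.63579552e-03, -3.39852798e+01,  3.20935786e+01,  1.58767810e-02,
       -1.93881892e-04,  6.39472155e-07]), 'tool_pos': array([ 0.21523208, -0.47821756,  0.23020858]), 'tool_rot': array([ 9.77739247e-01,  2.09820755e-01, -8.63935834e-05, -1.09902329e-03]), 'ft_force': array([-0.1249368 , -0.68243375, -0.52827635]), 'ft_torque': array([0.06802482, 0.02205646, 0.00177058]), 'finger_force': 0.0, 'opening': 1.0017191899174689}
```

View pics/top0.png

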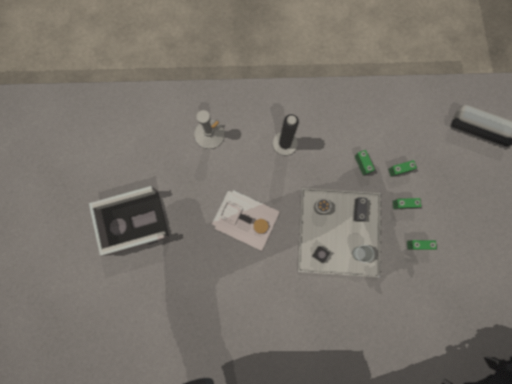

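View pics/scene0.png

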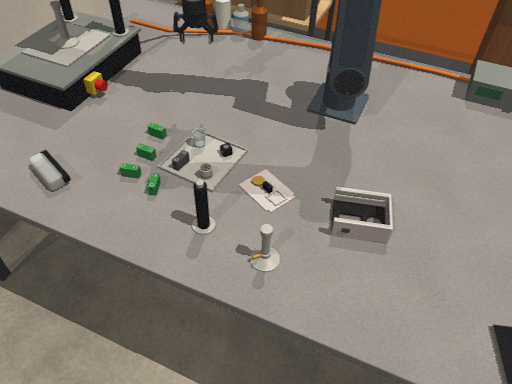

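Top view: clamp candidates are the dark block (362,209) in the tray and green look-alikes (366,162), (403,168), (407,203), (422,245). I choose the dark one. The head is at (324,206), the sensor at (321,254), the beaker at (365,254), the divider at (246,219) with its pocket to the left at (232,212), and the case at (129,220) with its round cavity to the left, so its mouth faces right. The scene view agrees.

```bash
cat > h.py <<'E'
import numpy as np, cv2
from scipy.spatial.transform import Rotation as R
from workcell import sensors, grab_frame, camera_info
def ray(info,px,fish):
    K=np.array(info["mtx"]);p=np.atleast_2d(np.array(px,float))
    d=(p-K[:2,2])/[K[0,0],K[1,1]]
    if fish:
        r=np.linalg.norm(d,axis=1)+1e-12
        v=np.c_[d*(np.sin(r)/r)[:,None],np.cos(r)]
    else: v=np.c_[d,np.ones(len(d))]
    return R.from_quat(info["rotation"]).apply(v*[1,-1,-1])
def onplane(info,px,z,fish=False):
    v=ray(info,px,fish);c=np.array(info["position"])
    return c+v*((z-c[2])/v[:,2])[:,None]
def project(info,X,fish=False):
    v=R.from_quat(info["rotation"]).inv().apply(np.atleast_2d(X)-info["position"])*[1,-1,-1]
    K=np.array(info["mtx"]);n=np.linalg.norm(v[:,:2],axis=1)
    d=v[:,:2]/n[:,None]*np.arctan2(n,v[:,2])[:,None] if fish else v[:,:2]/v[:,2:]
    return d*K[0,0]+K[:2,2]
def move(x,y,yaw,z=None):
    """shift in tool axes (mm) and turn; yaw = world angle wanted for tool x axis, half-turn free"""
    s=sensors.read_state();r=R.from_quat(s["tool_rot"]);t=s["tool_pos"]
    d=r.inv().apply(np.array([x,y,t[2] if z is None else z])-t)*1000
    X=r.as_matrix()[:,0];cur=np.arctan2(X[1],X[0])
    turn=-(yaw-cur);turn=(turn+np.pi/2)%np.pi-np.pi/2
    print("delta",d.round(1),"turn",round(turn,3),"cur yaw",round(cur,3),"j6",s["joint_positions"][5].round(3))
def snap(n,f):
    i=camera_info(n);im=grab_frame(n)[:,:,::-1].copy();cv2.imwrite(f,im);return i,im
E
python3 - <<'E'
from h import *
i=camera_info("top")
for n,p,z in [("clamp",(362,209),.041),("head",(324,206),.041),("sens",(321,254),.033),("beaker",(362,254),.058),("divider",(246,219),.004),("hand",(245,218),.03),("pocket",(232,212),.004),("disc",(261,227),.01),("rect",(145,219),.014),("round",(118,226),.014),("traytl",(304,191),.01),("traybr",(379,276),.01)]:
    print(n,onplane(i,[p],z)[0,:2].round(3))
move(0.33,-.30,0)
E
```

```text
clamp [ 0.552 -0.367]
head [ 0.562 -0.27 ]
sens [ 0.44  -0.257]
beaker [ 0.438 -0.354]
divider [ 0.537 -0.068]
hand [ 0.537 -0.066]
pocket [ 0.556 -0.031]
disc [ 0.514 -0.107]
rect [0.542 0.198]
round [0.525 0.268]
traytl [ 0.607 -0.225]
traybr [ 0.381 -0.407]
delta [ 177.8 -115.4    0.3] turn 0.423 cur yaw 0.423 j6 1.443
```

Run:
```python
from h import *
i=camera_info("wrist")
print(R.from_quat(i["rotation"]).apply([0,0,-1]), project(i,sensors.read_state()["tool_pos"],True))
move(0.40,-.31,0.3)
```

```text
[-0.286485   -0.12653668 -0.94969196] [[254.02146048 250.01263706]]
delta [ 2.375e+02 -7.760e+01  2.000e-01] turn 0.123 cur yaw 0.423 j6 1.443
```

step_arm:
  deltas:
    - [[40,-25,0,0],[80,-50,0,0],[120,-65,0,0],[160,-75,0,0],[200,-78,0,0],[240,-78,0,0],[240,-78,0,0],[240,-78,0,0]]

```text
time: 0.77
tool_pos: [0.4039, -0.3073, 0.2305]
tool_rot: [0.977, 0.212, -0.0, -0.001]
ft_force: [-1.4, -0.0, -0.7]
opening: 1.003
finger_force: 0.0
```

Run:
```python
from h import *
i,im=snap("wrist","pics/w1.png")
print(sensors.read_state()["tool_pos"],i["position"])
```

```text
[ 0.40247125 -0.30841692  0.230577  ] [ 0.47783194 -0.27368995  0.37398028]
```

View pics/w1.png

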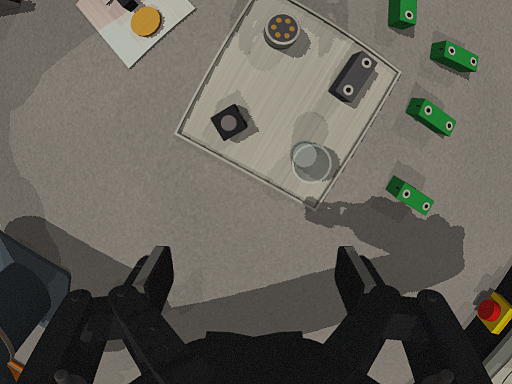

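The wrist view shows the dark clamp at (355,76), head (283,29), sensor (230,122) and beaker (310,160); the four green ones are outside the tray. Close crop to confirm and measure.

Run:
```python
import cv2
im=cv2.imread("pics/w1.png")[0:150,205:400]
cv2.imwrite("pics/w1c.png",cv2.resize(im,None,fx=4,fy=4,interpolation=cv2.INTER_CUBIC))
```

```text
(no output)
```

View pics/w1c.png

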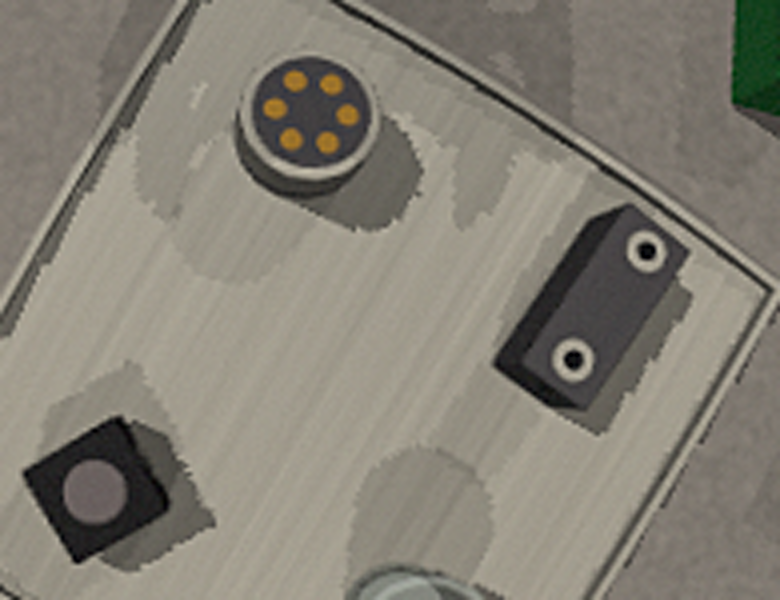

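The crop confirms it: dark clamp with two screws at crop (648,251) and (573,361), head top at (311,117), sensor disc at (95,490) with left and top corners (22,474) and (120,417).

```bash
cat >> h.py <<'E'
def crop2px(pts,s,ox,oy): return (np.array(pts,float)+.5)/s-.5+[ox,oy]
E
python3 - <<'E'
from h import *
i=camera_info("wrist")
def W(p,z): return onplane(i,crop2px(p,4,205,0),z,True)[:,:2]
c=W([(632,204),(690,252),(585,410),(524,362)],.041);print("clamp",c.round(4),c.mean(0),np.linalg.norm(c[1]-c[2]),np.linalg.norm(c[1]-c[0]))
s=W([(648,251),(573,361)],.042);print("screws",s.mean(0),np.arctan2(*(s[0]-s[1])[::-1]),np.linalg.norm(s[0]-s[1]))
h=W([(311,117),(240,117),(382,117)],.041);print("head",h)
q=W([(95,490),(22,474),(120,417),(78,563)],.033);d=q[2]-q[1];print("sens",q,np.arctan2(d[1],d[0]),np.linalg.norm(d))
a=np.arctan2(*(s[0]-s[1])[::-1])
move(*s.mean(0),a)
E
```

```text
clamp [[ 0.5816 -0.3629]
 [ 0.578  -0.3848]
 [ 0.5199 -0.3764]
 [ 0.5237 -0.3541]] [ 0.55080215 -0.36954978] 0.058677573828585676 0.022158747083570754
screws [ 0.55091612 -0.36971201] -0.1535363258599618 0.040830878705761006
head [[ 0.56018733 -0.27082576]
 [ 0.55170532 -0.25327509]
 [ 0.56915897 -0.28839017]]
sens [[ 0.43787444 -0.25997967]
 [ 0.43378161 -0.23878518]
 [ 0.4599929  -0.25802938]
 [ 0.41636604 -0.26394185]] -0.6333091212565288 0.0325172452979348
delta [109.9 117.1  -0.3] turn 0.579 cur yaw 0.426 j6 1.93
```

step_arm:
  deltas:
    - [[28,29,0,0.11],[55,58,0,0.22],[82,87,0,0.33],[109.8,117,30,0.44],[109.8,117,70,0.55],[109.8,117,105,0.576],[109.8,117,130,0.576],[109.8,117,140,0.576]]
  gripper: -0.3

```text
time: 1.48
tool_pos: [0.5456, -0.3703, 0.0841]
tool_rot: [0.997, -0.078, -0.005, -0.003]
ft_force: [-0.7, 0.8, -0.4]
opening: 0.65
finger_force: 0.0
```

Run:
```python
from h import *
i,im=snap("wrist","pics/w2.png")
move(.5508,-.3696,-.15,.016)
print(i, sensors.read_state()["opening"])
```

```text
delta [ 5.6 -0.9 68.4] turn -0.006 cur yaw -0.156 j6 2.6
{'mtx': array([[297.31863964,   0.        , 253.73959694],
       [  0.        , 297.31863964, 191.85197517],
       [  0.        ,   0.        ,   1.        ]]), 'position': array([ 0.62700794, -0.38343752,  0.22676906]), 'rotation': array([ 0.10444809, -0.12650649,  0.74936593, -0.64151181])} 0.6495159336895927
```

View pics/w2.png

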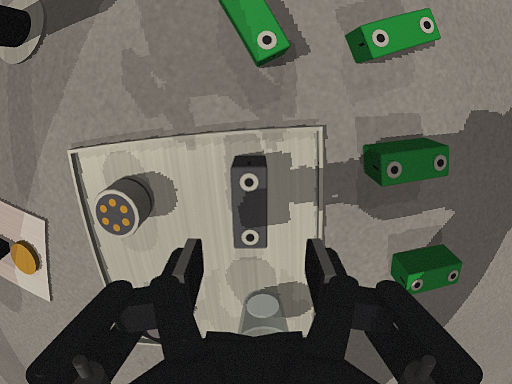

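Run:
```python
from h import *
i=camera_info("wrist")
s=onplane(i,[(249,182),(250,238)],.042,True);print(s.mean(0),np.arctan2(*(s[0]-s[1])[:2][::-1]),s[0]-s[1])
s=sensors.read_state();print(s["tool_pos"],R.from_quat(s["tool_rot"]).as_matrix()[:,2],s["time"])
i=camera_info("wrist");s=onplane(i,[(249,182),(250,238)],.042,True);print(s.mean(0));move(.5508,-.3696,-.15,.016)
```

```text
[ 0.55167063 -0.36742383  0.042     ] -0.14420118445374716 [ 0.04054689 -0.00588778  0.        ]
[ 0.54574186 -0.37010929  0.08445607] [-0.00923469  0.0068105  -0.99993417] 1.5333
[ 0.55167063 -0.36742383  0.042     ]
delta [ 5.6 -0.9 68.4] turn -0.006 cur yaw -0.156 j6 2.6
```

step_arm:
  deltas:
    - [[0,0,0,0],[0,0,0,0],[0,0,0,0]]

```text
time: 1.78
tool_pos: [0.5515, -0.3727, 0.0952]
tool_rot: [0.997, -0.077, 0.002, 0.002]
ft_force: [-0.6, -0.0, 0.5]
opening: 0.647
finger_force: 0.0
```

Run:
```python
from h import *
i=camera_info("wrist");s=onplane(i,[(249,182),(250,238)],.042,True);print(i["position"]);move(.5512,-.3687,-.148,.016)
```

```text
[ 0.63093833 -0.38411824  0.23922673]
delta [-1.3 -4.1 79.2] turn -0.006 cur yaw -0.154 j6 2.601
```

step_arm:
  deltas:
    - [[0,0,10,0],[0,0,20,0],[0,0,30,0],[0,0,35,0],[0,0,35,0],[0,0,35,0],[0,0,35,0],[0,0,35,0]]

```text
time: 2.45
tool_pos: [0.5507, -0.3711, 0.0569]
tool_rot: [0.997, -0.077, 0.0, 0.0]
ft_force: [0.7, 0.4, -0.3]
opening: 0.651
finger_force: 0.0
```

Run:
```python
from h import *
i,im=snap("wrist","pics/w3.png")
move(.5512,-.3687,-.148,.016)
# white screw rings via Hough/centroid
g=cv2.cvtColor(im,cv2.COLOR_BGR2GRAY)
c=cv2.HoughCircles(g[120:300,200:310],cv2.HOUGH_GRADIENT,1,20,param1=100,param2=14,minRadius=5,maxRadius=14);print(c+[200,120,0] if c is not None else c)
print(i["position"],project(i,[(.5712,-.3717,.042),(.5312,-.3657,.042)],True))
```

```text
delta [-0.  -2.5 41. ] turn -0.005 cur yaw -0.153 j6 2.601
[[[247.5        205.5         10.19999981]
  [249.5        265.5          8.19999981]]]
[ 0.63073292 -0.38287585  0.20046757] [[250.24505947 205.74418846]
 [250.80463705 265.93556086]]
```

step_arm:
  deltas:
    - [[0,-2,10,0],[0,-3.5,22,0],[0,-3.5,32,0],[0,-3.5,38,0],[0,-3.5,41,0],[0,-3.5,41,0],[0,-3.5,41,0]]

```text
time: 3.08
tool_pos: [0.5507, -0.3672, 0.0148]
tool_rot: [0.997, -0.077, -0.0, -0.0]
ft_force: [-0.3, 0.1, 1.4]
opening: 0.65
finger_force: 0.0
```

step_arm:
  deltas:
    - [[0,0,0,0],[0,0,0,0],[0,0,0,0],[0,0,0,0],[0,0,0,0],[0,0,0,0]]
  gripper: 1

```text
time: 3.58
tool_pos: [0.5516, -0.368, 0.0164]
tool_rot: [0.997, -0.077, 0.001, 0.001]
ft_force: [-0.2, -0.8, 3.1]
opening: 0.264
finger_force: 60.5
```

step_arm:
  deltas:
    - [[0,0,-10,0],[0,0,-30,0],[0,0,-60,0],[0,0,-90,0],[0,0,-120,0],[0,0,-140,0],[0,0,-150,0],[0,0,-150,0]]

```text
time: 4.25
tool_pos: [0.5521, -0.3683, 0.1689]
tool_rot: [0.997, -0.077, 0.002, 0.002]
ft_force: [0.1, -0.4, -1.6]
opening: 0.268
finger_force: 59.9
```

Run:
```python
from h import *
move(.54,.06,1.81,.17)
```

```text
delta [ -77.3 -421.4   -2.7] turn 1.178 cur yaw -0.153 j6 2.606
```

step_arm:
  deltas:
    - [[-5,-30,-10,-0.12],[-11,-70,-20,-0.24],[-17,-110,-30,-0.36],[-23,-150,-35,-0.48],[-29,-190,-35,-0.6],[-35,-225,-35,-0.72],[-39,-250,-35,-0.84],[-40,-260,-35,-0.96]]

```text
time: 4.92
tool_pos: [0.5493, -0.0998, 0.1977]
tool_rot: [0.918, 0.397, -0.002, -0.002]
ft_force: [0.3, -1.0, -1.8]
opening: 0.271
finger_force: 59.9
```

Run:
```python
from h import *
move(.55,.11,1.81,.20)
```

```text
delta [ 153.4 -143.2   -1.6] turn -0.993 cur yaw 0.817 j6 2.024
```

step_arm:
  deltas:
    - [[20,-19,0,-0.12],[45,-42,0,-0.24],[75,-70,0,-0.36],[105,-98,0,-0.48],[130,-121,0,-0.6],[147,-137,0,-0.72],[153,-143,0,-0.84],[153,-143,0,-0.96]]

```text
time: 5.58
tool_pos: [0.5518, 0.1079, 0.1972]
tool_rot: [0.631, 0.776, -0.001, -0.002]
ft_force: [-0.6, -0.5, -2.4]
opening: 0.268
finger_force: 59.9
```

step_arm:
  deltas:
    - [[0,0,0,-0.04],[0,0,0,-0.04],[0,0,0,-0.04],[0,0,0,-0.04]]

```text
time: 5.92
tool_pos: [0.553, 0.1049, 0.1988]
tool_rot: [0.619, 0.785, -0.001, -0.001]
ft_force: [0.1, 0.3, -0.8]
opening: 0.266
finger_force: 59.9
```

Run:
```python
from h import *
i,im=snap("wrist","pics/w4.png")
import pickle;pickle.dump(i,open("i4.pkl","wb"))
print(i["position"],sensors.read_state()["tool_pos"])
```

```text
[0.53498327 0.18370703 0.34237011] [0.55317645 0.10483691 0.19922633]
```

View pics/w4.png

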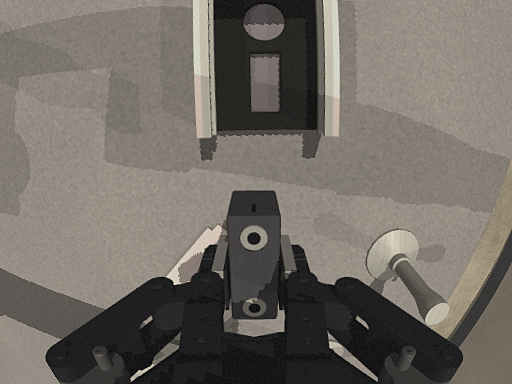

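Run:
```python
import cv2
im=cv2.imread("pics/w4.png")[0:145,180:355]
cv2.imwrite("pics/w4c.png",cv2.convertScaleAbs(cv2.resize(im,None,fx=4,fy=4,interpolation=cv2.INTER_CUBIC),alpha=1.5,beta=20))
```

```text
(no output)
```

View pics/w4c.png

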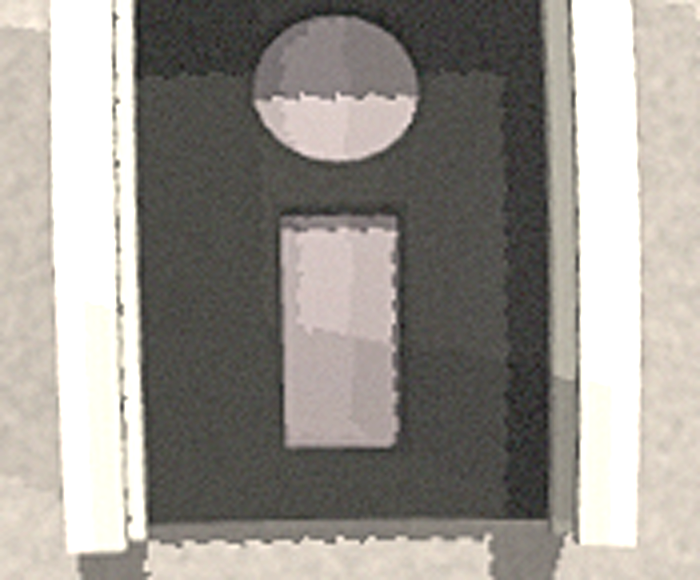

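The crop shows the rectangular cavity with floor corners near (281,214), (400,214), (399,447), (285,447), the round cavity centred near (336,88), and mouth edge at row ~522.

Run:
```python
from h import *
import pickle;i=pickle.load(open("i4.pkl","rb"))
def W(p,z): return onplane(i,crop2px(p,4,180,0),z,True)[:,:2]
for z in(.004,.014):
    q=W([(281,214),(400,214),(399,447),(285,447)],z);print(z,q.mean(0),[np.linalg.norm(q[a]-q[(a+1)%4]) for a in range(4)])
r=(q[0]+q[1]-q[2]-q[3])/2;print("yaw",np.arctan2(r[1],r[0]))
c=W([(336,15),(336,161),(254,88),(419,88)],.009);print("round",(c[0]+c[1])/2,(c[2]+c[3])/2,np.linalg.norm(c[0]-c[1]),np.linalg.norm(c[2]-c[3]))
# mouth: inner wall top edges at rim z .067 / outer
e=W([(49,0),(67,552),(633,0),(637,545)],.067);print("outer rims",e)
d=e[0]-e[1];print(np.arctan2(d[1],d[0]),np.arctan2(*(e[2]-e[3])[::-1]),(e[1]+e[3])/2,np.linalg.norm(e[1]-e[3]))
m=W([(148,522),(552,522)],.014);print("mouth",m,m.mean(0))
u=np.array([np.cos(1.81),np.sin(1.81)])
s=sensors.read_state();print(s["tool_pos"])
b=onplane(i,[(253.5,237.5),(254.5,308)],s["tool_pos"][2]+.026,True);print("held clamp",b,b.mean(0))
```

```text
0.004 [0.5424146  0.20327547] [np.float64(0.033070190664708315), np.float64(0.06682888681314983), np.float64(0.03214067136208799), np.float64(0.06669102196273172)]
0.014 [0.54219498 0.20269716] [np.float64(0.03209285285072562), np.float64(0.06485386348138034), np.float64(0.031190804038750054), np.float64(0.06472007301120694)]
yaw 1.814753681162176
round [0.52455788 0.27064445] [0.52473314 0.27064489] 0.04376578378338279 0.045335040916861385
outer rims [[0.45625422 0.26403198]
 [0.49050276 0.13492058]
 [0.58797892 0.2978774 ]
 [0.62133276 0.16884049]]
1.830088253950304 1.823742845997414 [0.55591776 0.15188054] 0.13515565210496985
mouth [[0.50266136 0.13873285]
 [0.61206035 0.16568662]] [0.55736085 0.15220973]
[0.55317645 0.10483691 0.19922633]
held clamp [[0.54854765 0.12546025 0.22522633]
 [0.55850286 0.08598323 0.22522633]] [0.55352526 0.10572174 0.22522633]
```

Run:
```python
from h import *
move(.542,.2025,1.822,.09)
```

```text
delta [ 97.6  12.1 109.2] turn -0.016 cur yaw 1.806 j6 1.404
```

step_arm:
  deltas:
    - [[15,2,10,-0.01],[40,5,30,-0.016],[65,8,60,-0.016],[85,10.5,85,-0.016],[95,12,102,-0.016],[97.5,12,109,-0.016],[97.5,12,109,-0.016],[97.5,12,109,-0.016]]

```text
time: 6.63
tool_pos: [0.5427, 0.202, 0.0916]
tool_rot: [0.613, 0.79, -0.0, 0.0]
ft_force: [0.7, -0.6, -1.1]
opening: 0.266
finger_force: 59.9
```

step_arm:
  deltas:
    - [[0,0,0,0],[0,0,0,0],[0,0,0,0]]

```text
time: 6.88
tool_pos: [0.544, 0.2022, 0.0932]
tool_rot: [0.613, 0.79, 0.001, 0.001]
ft_force: [-1.1, 0.3, -1.3]
opening: 0.269
finger_force: 59.9
```

Run:
```python
from h import *
move(.542,.2025,1.822,.0174)
```

```text
delta [ 0.8 -2.1 75.8] turn -0.001 cur yaw 1.821 j6 1.561
```

step_arm:
  deltas:
    - [[0,-1,10,0],[0,-1.5,22,0],[0,-1.5,34,0],[0,-1.5,44,0],[0,-1.5,50,0],[0,-1.5,52,0],[0,-1.5,52,0],[0,-1.5,52,0]]

```text
time: 7.55
tool_pos: [0.5411, 0.2024, 0.0393]
tool_rot: [0.613, 0.79, -0.0, 0.0]
ft_force: [1.2, 0.0, 0.0]
opening: 0.269
finger_force: 59.9
```

Run:
```python
from h import *
move(.542,.2025,1.822,.0174)
```

```text
delta [-0.1  0.9 21.9] turn 0.001 cur yaw 1.823 j6 1.561
```

step_arm:
  deltas:
    - [[0,0.5,6,0],[0,0.5,12,0],[0,0.5,17,0],[0,0.5,20,0],[0,0.5,21.5,0],[0,0.5,21.5,0],[0,0.5,21.5,0]]

```text
time: 8.13
tool_pos: [0.5417, 0.2025, 0.0178]
tool_rot: [0.613, 0.79, 0.0, 0.0]
ft_force: [0.0, -0.6, -2.3]
opening: 0.27
finger_force: 60.0
```

step_arm:
  deltas:
    - [[0,0,0.5,0],[0,0,0.5,0],[0,0,0.5,0],[0,0,0.5,0]]
  gripper: -0.2

```text
time: 8.47
tool_pos: [0.542, 0.2026, 0.0184]
tool_rot: [0.613, 0.79, 0.0, 0.0]
ft_force: [-1.2, -0.0, 4.2]
opening: 0.597
finger_force: 3.3
```

step_arm:
  deltas:
    - [[0,0,-8,0],[0,0,-30,0],[0,0,-70,0],[0,0,-110,0],[0,0,-150,0],[0,0,-170,0],[0,0,-175,0],[0,0,-175,0]]

```text
time: 9.13
tool_pos: [0.5433, 0.2029, 0.1957]
tool_rot: [0.613, 0.79, 0.002, 0.002]
ft_force: [0.1, -0.5, -0.0]
opening: 0.605
finger_force: 0.0
```

Run:
```python
from h import *
i,im=snap("wrist","pics/w5.png")
import pickle;pickle.dump(i,open("i5.pkl","wb"))
print(onplane(i,[(254,250)],.042,True))
move(.53,-.265,-.15,.15);move(.53,-.265,.8,.15)
```

```text
[[0.56690402 0.11902647 0.042     ]]
delta [-449.8 -128.4   42.8] turn -1.169 cur yaw 1.823 j6 1.561
delta [-449.8 -128.4   42.8] turn 1.023 cur yaw 1.823 j6 1.561
```

View pics/w5.png

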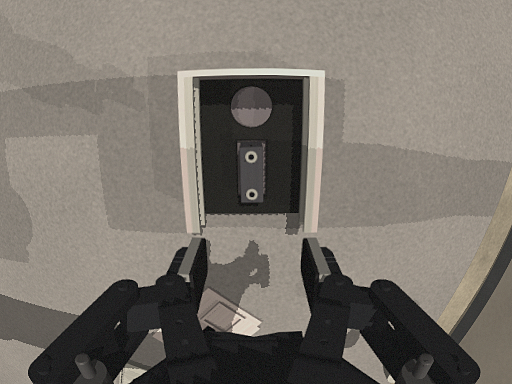

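The clamp is seated in the rectangular cavity (screws at (251,157) and (251,195)). Next is the head.

step_arm:
  deltas:
    - [[-20,-4,0,0.05],[-55,-12,0,0.15],[-94,-21,0,0.27],[-133,-29,0,0.39],[-172,-38,0,0.51],[-211,-46,0,0.63],[-250,-55,0,0.75],[-289,-63,0,0.87]]
  gripper: -0.6

```text
time: 9.85
tool_pos: [0.5507, -0.0945, 0.1891]
tool_rot: [0.89, 0.456, -0.002, -0.002]
ft_force: [1.5, -0.6, -0.1]
opening: 0.801
finger_force: 0.0
```

Run:
```python
from h import *
move(.5602,-.2708,.8,.11)
```

```text
delta [-137.4  111.1   78.7] turn 0.147 cur yaw 0.947 j6 1.905
```

step_arm:
  deltas:
    - [[-30,24,10,0.07],[-60,48,25,0.147],[-90,73,45,0.147],[-115,93,60,0.147],[-130,105,70,0.147],[-137,111,78,0.147],[-137,111,78,0.147],[-137,111,78,0.147]]

```text
time: 10.52
tool_pos: [0.5625, -0.2677, 0.1121]
tool_rot: [0.92, 0.392, -0.001, -0.002]
ft_force: [0.4, 0.5, 0.2]
opening: 0.799
finger_force: 0.0
```

step_arm:
  deltas:
    - [[0,0,0,0],[0,0,0,0],[0,0,0,0]]

```text
time: 10.77
tool_pos: [0.5646, -0.2679, 0.1158]
tool_rot: [0.92, 0.393, 0.001, 0.001]
ft_force: [-0.3, 0.6, 0.1]
opening: 0.802
finger_force: 0.0
```

Run:
```python
from h import *
i,im=snap("wrist","pics/w6.png")
p=project(i,[(.5602,-.2708,.041)],True)[0];print("pred",p)
hsv=cv2.cvtColor(im,cv2.COLOR_BGR2HSV)
m=cv2.inRange(hsv,(10,120,90),(28,255,255));x,y=p.astype(int);b=np.zeros_like(m);b[y-45:y+45,x-45:x+45]=m[y-45:y+45,x-45:x+45]
n,l,st,c=cv2.connectedComponentsWithStats(b);c=c[1:][st[1:,4]>5];print(c)
print(onplane(i,[c.mean(0)],.041,True))
move(.5602,-.2708,.8,.015)
```

```text
pred [252.00408848 209.0813499 ]
[[251.5        193.5       ]
 [263.24489796 198.83673469]
 [240.93617021 200.44680851]
 [242.1627907  212.20930233]
 [264.         211.        ]
 [253.66666667 217.17777778]]
[[ 0.56260799 -0.26894914  0.041     ]]
delta [ -5.   -1.4 100.7] turn 0.008 cur yaw 0.808 j6 1.783
```

step_arm:
  deltas:
    - [[-1,0,10,0],[-2.5,0,25,0],[-2.5,0,40,0],[-2.5,0,52,0],[-2.5,0,58,0],[-2.5,0,60,0],[-2.5,0,60,0],[-2.5,0,60,0]]

```text
time: 11.48
tool_pos: [0.5624, -0.2711, 0.0549]
tool_rot: [0.92, 0.392, 0.0, 0.0]
ft_force: [0.4, -0.5, -1.0]
opening: 0.799
finger_force: 0.0
```

Run:
```python
from h import *
i,im=snap("wrist","pics/w7.png")
p=project(i,[(.562,-.2692,.041)],True)[0];print("pred",p)
hsv=cv2.cvtColor(im,cv2.COLOR_BGR2HSV)
m=cv2.inRange(hsv,(10,120,90),(28,255,255));x,y=p.astype(int);b=np.zeros_like(m);b[y-45:y+45,x-45:x+45]=m[y-45:y+45,x-45:x+45]
n,l,st,c=cv2.connectedComponentsWithStats(b);c=c[1:][st[1:,4]>5];print(c)
q=onplane(i,[c.mean(0)],.041,True)[0];print(q)
move(q[0],q[1],.8,.015)
```

```text
pred [250.96497427 236.95973844]
[[250.09638554 220.92771084]
 [265.5875     227.7875    ]
 [235.93902439 229.87804878]
 [266.62162162 243.        ]
 [237.53333333 245.05333333]
 [252.73239437 251.15492958]]
[ 0.56249872 -0.26906979  0.041     ]
delta [ 1.4 -1.7 40.4] turn 0.006 cur yaw 0.806 j6 1.779
```

step_arm:
  deltas:
    - [[0.7,-1,10,0],[1.4,-1.5,20,0],[1.4,-1.5,30,0],[1.4,-1.5,36,0],[1.4,-1.5,39.5,0],[1.4,-1.5,39.5,0],[1.4,-1.5,39.5,0]]

```text
time: 12.12
tool_pos: [0.5616, -0.2686, 0.0143]
tool_rot: [0.92, 0.392, -0.0, -0.0]
ft_force: [0.4, 0.8, -0.8]
opening: 0.797
finger_force: 0.0
```

step_arm:
  deltas:
    - [[0,0,0,0],[0,0,0,0],[0,0,0,0],[0,0,0,0],[0,0,0,0],[0,0,0,0]]
  gripper: 1

```text
time: 12.62
tool_pos: [0.5627, -0.2694, 0.016]
tool_rot: [0.92, 0.392, 0.001, 0.001]
ft_force: [0.5, -1.0, 3.4]
opening: 0.448
finger_force: 61.1
```

step_arm:
  deltas:
    - [[0,0,-10,0],[0,0,-30,0],[0,0,-60,0],[0,0,-90,0],[0,0,-110,0],[0,0,-120,0],[0,0,-120,0]]

```text
time: 13.2
tool_pos: [0.5632, -0.2696, 0.1379]
tool_rot: [0.92, 0.392, 0.001, 0.002]
ft_force: [0.1, -0.1, -1.8]
opening: 0.448
finger_force: 60.6
```

Run:
```python
from h import *
i,im=snap("wrist","pics/w8.png")
hsv=cv2.cvtColor(im,cv2.COLOR_BGR2HSV)
m=cv2.inRange(hsv,(10,120,90),(28,255,255));b=np.zeros_like(m);b[190:330,180:330]=m[190:330,180:330]
n,l,st,c=cv2.connectedComponentsWithStats(b);k=st[1:,4]>5;c=c[1:][k];print(c)
s=sensors.read_state();q=onplane(i,[c.mean(0)],s["tool_pos"][2]+.026,True)[0];print(q-s["tool_pos"],R.from_quat(s["tool_rot"]).inv().apply(q-s["tool_pos"]))
u=np.array([np.cos(1.822),np.sin(1.822)])
move(.5247,.2706,1.822,.12)
```

```text
[[252.         258.1147541 ]
 [271.82608696 266.07826087]
 [234.34821429 268.46428571]
 [272.61458333 283.08333333]
 [236.35714286 285.70238095]
 [255.43529412 292.88235294]]
[ 0.00016254 -0.0013327   0.026     ] [-0.00084097  0.00107353 -0.0259989 ]
delta [ 363.3 -400.8   15.1] turn -1.016 cur yaw 0.806 j6 1.782
```

step_arm:
  deltas:
    - [[13,-15,0,-0.06],[35,-39,0,-0.18],[61,-67,0,-0.3],[87,-96,0,-0.42],[113,-125,0,-0.54],[139,-153,0,-0.66],[165,-182,0,-0.78],[191,-211,0,-0.9]]

```text
time: 13.92
tool_pos: [0.5395, 0.017, 0.1315]
tool_rot: [0.656, 0.755, -0.002, -0.002]
ft_force: [0.6, 0.3, -2.7]
opening: 0.45
finger_force: 60.8
```

Run:
```python
from h import *
move(.5247,.2706,1.822,.12)
```

```text
delta [253.2  21.   11.7] turn -0.111 cur yaw 1.711 j6 1.337
```

step_arm:
  deltas:
    - [[38,3,0,-0.05],[76,6,0,-0.11],[114,9,0,-0.11],[152,12,0,-0.11],[190,16,0,-0.11],[222,18,5,-0.11],[243,20,10,-0.11],[253,21,15,-0.11]]

```text
time: 14.58
tool_pos: [0.5262, 0.2712, 0.1163]
tool_rot: [0.614, 0.789, -0.002, -0.002]
ft_force: [-0.9, -1.0, -1.7]
opening: 0.445
finger_force: 60.8
```

step_arm:
  deltas:
    - [[0,0,0,0],[0,0,0,0],[0,0,0,0],[0,0,0,0],[0,0,0,0]]

```text
time: 15.0
tool_pos: [0.5293, 0.2672, 0.1202]
tool_rot: [0.616, 0.788, 0.0, 0.0]
ft_force: [-0.1, 0.3, -1.8]
opening: 0.446
finger_force: 60.8
```

Run:
```python
from h import *
move(.5247,.2706,1.822,.017)
```

```text
delta [  4.4  -3.7 103.2] turn -0.008 cur yaw 1.814 j6 1.683
```

step_arm:
  deltas:
    - [[2,-2,5,0],[5,-4.5,15,0],[5,-4.5,30,0],[5,-4.5,45,0],[5,-4.5,55,0],[5,-4.5,60,0],[5,-4.5,60,0],[5,-4.5,60,0]]

```text
time: 15.67
tool_pos: [0.5229, 0.2723, 0.0596]
tool_rot: [0.615, 0.788, -0.0, -0.0]
ft_force: [-0.1, 0.0, -1.1]
opening: 0.451
finger_force: 60.8
```

Run:
```python
from h import *
move(.5247,.2706,1.822,.017)
```

```text
delta [-2.   1.4 42.6] turn -0.006 cur yaw 1.816 j6 1.692
```

step_arm:
  deltas:
    - [[-0.5,0,8,0],[-1,0.3,18,0],[-1,0.3,28,0],[-1,0.3,36,0],[-1,0.3,41,0],[-1,0.3,42,0],[-1,0.3,42,0],[-1,0.3,42,0]]

```text
time: 16.33
tool_pos: [0.5237, 0.2715, 0.0175]
tool_rot: [0.615, 0.788, -0.0, -0.0]
ft_force: [0.7, 0.8, -2.2]
opening: 0.445
finger_force: 60.6
```

step_arm:
  deltas:
    - [[0,0,0.5,0],[0,0,0.5,0],[0,0,0.5,0],[0,0,0.5,0]]
  gripper: -0.3

```text
time: 16.67
tool_pos: [0.5241, 0.2717, 0.0188]
tool_rot: [0.615, 0.788, 0.001, 0.0]
ft_force: [-3.6, -0.9, 5.5]
opening: 0.652
finger_force: 4.3
```

step_arm:
  deltas:
    - [[0,0,-8,0],[0,0,-30,0],[0,0,-65,0],[-10,0,-100,0],[-40,0,-140,0],[-80,0,-175,0],[-120,0,-180,0],[-160,0,-180,0]]

```text
time: 17.33
tool_pos: [0.5621, 0.129, 0.2016]
tool_rot: [0.614, 0.789, 0.004, 0.004]
ft_force: [0.7, -0.3, 0.0]
opening: 0.654
finger_force: 0.0
```

Run:
```python
from h import *
i,im=snap("wrist","pics/w9.png")
import pickle;pickle.dump(i,open("i9.pkl","wb"))
hsv=cv2.cvtColor(im,cv2.COLOR_BGR2HSV);p=project(i,[(.5247,.2706,.042)],True)[0].astype(int);print(p)
m=cv2.inRange(hsv,(10,100,60),(28,255,255));b=np.zeros_like(m);x,y=p;b[max(0,y-45):y+45,x-45:x+45]=m[max(0,y-45):y+45,x-45:x+45]
n,l,st,c=cv2.connectedComponentsWithStats(b);c=c[1:][st[1:,4]>4];print(c,onplane(i,[c.mean(0)],.042,True))
move(.537,-.066,1,.2)
```

```text
[250  33]
[[249.          23.6       ]
 [258.22222222  27.63888889]
 [240.6         28.91428571]
 [241.57142857  38.22857143]
 [258.80555556  37.02777778]
 [250.54285714  42.2       ]] [[0.52434012 0.27113591 0.042     ]]
delta [-174.5  -70.2    1.5] turn 0.809 cur yaw 1.809 j6 1.43
```

step_arm:
  deltas:
    - [[-25,-12,0,0.1],[-60,-30,0,0.2],[-97,-48,0,0.31],[-134,-67,0,0.42],[-170,-85,0,0.53],[-205,-103,0,0.64],[-235,-118,0,0.74],[-247,-124,0,0.74]]

```text
time: 18.05
tool_pos: [0.498, -0.1446, 0.1962]
tool_rot: [0.861, 0.509, -0.0, 0.001]
ft_force: [1.0, 0.1, -0.1]
opening: 0.647
finger_force: 0.0
```

step_arm:
  deltas:
    - [[0,0,0,0],[0,0,0,0],[0,0,0,0],[0,0,0,0]]

```text
time: 18.38
tool_pos: [0.4992, -0.1392, 0.1961]
tool_rot: [0.858, 0.513, 0.0, -0.0]
ft_force: [-0.1, 0.2, -0.3]
opening: 0.651
finger_force: 0.0
```

Run:
```python
from h import *
i,im=snap("wrist","pics/w10.png")
import pickle;pickle.dump(i,open("i10.pkl","wb"))
p=project(i,[(.537,-.066,.03),(.556,-.031,.004),(.514,-.107,.012)],True);print(p)
c=im[30:230,150:360]
cv2.imwrite("pics/w10c.png",cv2.resize(c,None,fx=3,fy=3,interpolation=cv2.INTER_CUBIC))
```

```text
[[252.17531056  95.91689466]
 [252.44323109  60.92789632]
 [251.51017599 138.36709504]]
```

View pics/w10c.png

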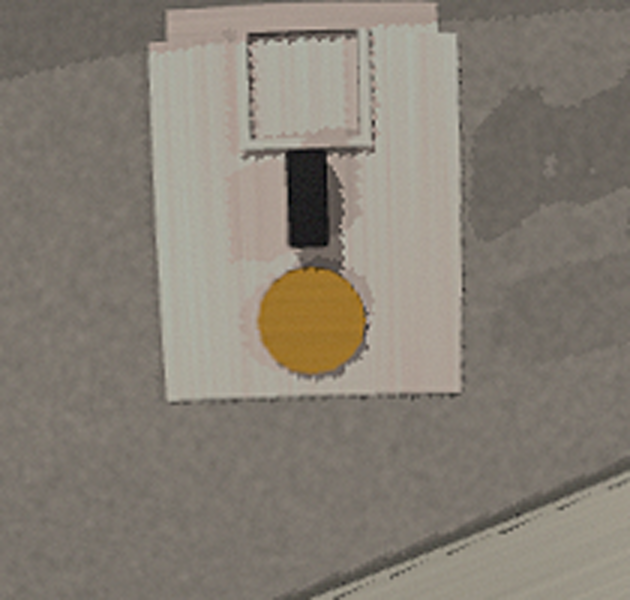

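The crop shows the divider: handle top (286–327, 150–247), brass disc (312,321), square pocket (304,88) leading at the top, trailing corners (169,402) and (462,393).

Run:
```python
from h import *
import pickle;i=pickle.load(open("i10.pkl","rb"))
def W(p,z): return onplane(i,crop2px(p,3,150,30),z,True)[:,:2]
t=W([(169,402),(462,393),(167,8),(437,3)],.004)
a=(t[0]+t[1])/2;b=(t[2]+t[3])/2;d=b-a;print("sheet mid",(a+b)/2,np.linalg.norm(d),"yaw",np.arctan2(d[1],d[0]))
h=W([(287,150),(326,150),(328,246),(290,246)],.030);print("handle",h.mean(0),np.linalg.norm((h[0]+h[1]-h[2]-h[3])/2),np.linalg.norm(h[0]-h[1]))
k=W([(312,321)],.012);q=W([(304,88)],.006);d=q-k;print("disc,pocket",k,q,np.arctan2(d[0,1],d[0,0]))
m=(a+b)/2;move(*h.mean(0),1.07,.1)
```

```text
sheet mid [ 0.53724409 -0.0661852 ] 0.15111681941038266 yaw 1.1113884047626592
handle [ 0.5372005  -0.06578906] 0.033383949779288304 0.01324822705464455
disc,pocket [[ 0.51700572 -0.1064486 ]] [[ 0.55554132 -0.02853331]] 1.1114914560186566
delta [82.6 -1.3 96.2] turn 0.008 cur yaw 1.078 j6 1.662
```

step_arm:
  deltas:
    - [[15,0,15,-0.02],[35,0,40,-0.033],[55,-1,70,-0.033],[72,-1.3,95,-0.033],[80,-1.3,115,-0.033],[82.5,-1.3,130,-0.033],[82.5,-1.3,135,-0.033],[82.5,-1.3,135,-0.033]]

```text
time: 19.1
tool_pos: [0.5354, -0.0657, 0.0591]
tool_rot: [0.85, 0.527, -0.001, -0.001]
ft_force: [0.1, -0.0, 1.0]
opening: 0.646
finger_force: 0.0
```

step_arm:
  deltas:
    - [[0,0,0,0],[0,0,0,0],[0,0,0,0],[0,0,0,0]]

```text
time: 19.43
tool_pos: [0.5379, -0.0678, 0.0627]
tool_rot: [0.85, 0.526, 0.001, 0.001]
ft_force: [-0.4, 0.1, 0.2]
opening: 0.647
finger_force: 0.0
```

Run:
```python
from h import *
i,im=snap("wrist","pics/w11.png")
hsv=cv2.cvtColor(im,cv2.COLOR_BGR2HSV);m=cv2.inRange(hsv,(10,120,90),(28,255,255))
p=project(i,[(.517,-.1064,.012),(.5372,-.0659,.03)],True);print(p)
g=cv2.inRange(im,(0,0,0),(50,50,50));x,y=p[1].astype(int);b=np.zeros_like(g);b[y-50:y+50,x-35:x+35]=g[y-50:y+50,x-35:x+35]
n,l,st,c=cv2.connectedComponentsWithStats(b);j=1+st[1:,4].argmax();print(st[j],c[j],onplane(i,[c[j]],.028,True))
move(.5372,-.0659,1.111,.008)
```

```text
[[251.34644848 267.18954729]
 [251.01890353 223.49146448]]
[ 238  188   24   59 1206] [250.68739635 217.18988391] [[ 0.53861463 -0.06257861  0.028     ]]
delta [ 1.4 -1.3 54.4] turn -0.003 cur yaw 1.108 j6 1.784
```

step_arm:
  deltas:
    - [[1,-1,10,0],[1.4,-1.3,25,0],[1.4,-1.3,38,0],[1.4,-1.3,48,0],[1.4,-1.3,53,0],[1.4,-1.3,54,0],[1.4,-1.3,54,0],[1.4,-1.3,54,0]]

```text
time: 20.15
tool_pos: [0.5368, -0.0655, 0.0077]
tool_rot: [0.85, 0.526, 0.0, 0.0]
ft_force: [-0.2, -0.3, 0.6]
opening: 0.653
finger_force: 0.0
```

step_arm:
  deltas:
    - [[0,0,0,0],[0,0,0,0],[0,0,0,0],[0,0,0,0],[0,0,0,0],[0,0,0,0],[0,0,0,0],[0,0,0,0]]
  gripper: 1

```text
time: 20.82
tool_pos: [0.537, -0.0655, 0.0079]
tool_rot: [0.85, 0.526, 0.001, 0.001]
ft_force: [0.4, 0.1, 4.3]
opening: 0.152
finger_force: 61.6
```

Run:
```python
from h import *
move(.5372,-.0659,1.111,.008)
```

```text
delta [-0.3  0.3 -0.1] turn -0.002 cur yaw 1.109 j6 1.787
```

step_arm:
  deltas:
    - [[0,0,-8,0],[0,0,-25,0],[15,-3,-45,-0.05],[40,-7,-58,-0.17],[67,-11,-60,-0.29],[94,-16,-60,-0.41],[118,-20,-60,-0.53],[133,-22,-57,-0.65]]

```text
time: 21.48
tool_pos: [0.5757, 0.066, 0.0639]
tool_rot: [0.635, 0.773, 0.0, -0.001]
ft_force: [-0.4, -1.5, -1.8]
opening: 0.147
finger_force: 60.8
```

step_arm:
  deltas:
    - [[0,0,2,-0.06],[0,0,4,-0.063],[0,0,4,-0.063],[0,0,4,-0.063],[0,0,4,-0.063],[0,0,4,-0.063]]

```text
time: 21.98
tool_pos: [0.5758, 0.0629, 0.0601]
tool_rot: [0.614, 0.79, -0.0, -0.0]
ft_force: [-0.1, -0.1, -1.8]
opening: 0.152
finger_force: 60.7
```

Run:
```python
from h import *
i,im=snap("wrist","pics/w12.png")
import pickle;pickle.dump(i,open("i12.pkl","wb"))
move(.5774,.0664,1.823,.060)
s=sensors.read_state()["tool_pos"]
print(project(i,[(.5362,.2262,.067)],True))
hsv=cv2.cvtColor(im,cv2.COLOR_BGR2HSV)
m=cv2.inRange(hsv,(10,120,90),(28,255,255));n,l,st,c=cv2.connectedComponentsWithStats(m);j=1+st[1:,4].argmax();print("disc",st[j],c[j])
c=im[20:290,90:420];cv2.imwrite("pics/w12c.png",cv2.resize(c,None,fx=2.2,fy=2.2,interpolation=cv2.INTER_CUBIC))
```

```text
delta [3.  2.3 0.2] turn -0.003 cur yaw 1.82 j6 1.314
[[256.76851009 -71.76392591]]
disc [ 235  300   39   37 1197] [253.80701754 318.11361738]
```

View pics/w12c.png

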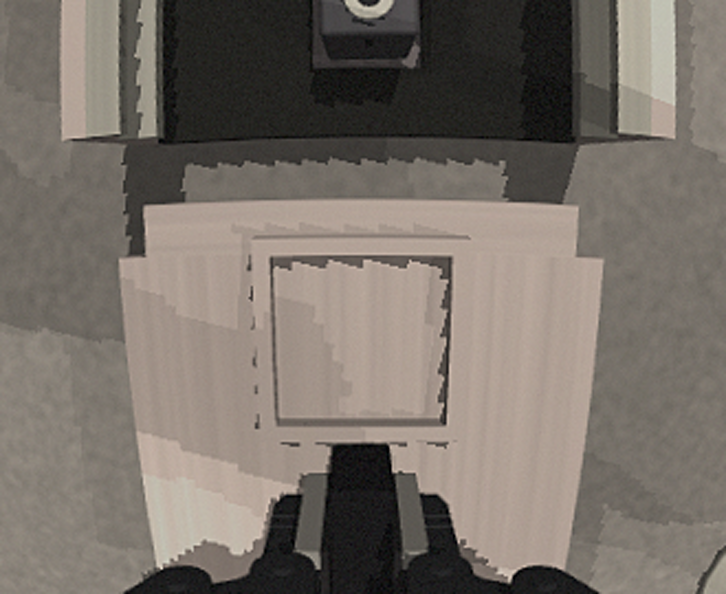

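The sheet is held level in front of the mouth: leading corners (144,206) and (579,206), shoulders (119,258) and (603,258), case rim outer corners (63,138) and (677,140). Now the lateral and angular check.

Run:
```python
from h import *
import pickle;i=pickle.load(open("i12.pkl","rb"))
def W(p,z): return onplane(i,crop2px(p,2.2,90,20),z,True)[:,:2]
u=np.array([np.cos(1.823),np.sin(1.823)]);v=np.array([-u[1],u[0]]);O=np.array([.5362,.2262])
f=lambda q:np.c_[(q-O)@u,(q-O)@v].round(4)
print("sheet lead/shoulder",f(W([(144,206),(579,206),(119,258),(603,258)],.056)))
print("rim",f(W([(63,138),(677,140),(122,138),(617,140)],.067)))
print("insert front",f(W([(160,142),(575,142)],.014)))
s=sensors.read_state()["tool_pos"];print("tcp",f(s[None,:2]))
p=W([(272,257),(450,257),(446,425),(276,425)],.056);print(f(p),f(p.mean(0)[None]))
```

```text
sheet lead/shoulder [[-0.0937  0.0519]
 [-0.0939 -0.0489]
 [-0.1057  0.059 ]
 [-0.1059 -0.0557]]
rim [[-0.0766  0.0669]
 [-0.0769 -0.0683]
 [-0.078   0.0526]
 [-0.0784 -0.0535]]
insert front [[-0.0767  0.0604]
 [-0.0767 -0.0613]]
tcp [[-0.168   0.0023]]
[[-0.1067  0.0219]
 [-0.1068 -0.0186]
 [-0.1479 -0.0191]
 [-0.1478  0.0226]] [[-0.1273  0.0017]]
```

step_arm:
  deltas:
    - [[0,1.2,0,0],[4,2.3,0,0],[12,2.3,0,0],[22,2.3,0,0],[32,2.3,0,0],[40,2.3,0,0],[44,2.3,0,0],[45,2.3,0,0]]

```text
time: 22.7
tool_pos: [0.5665, 0.1091, 0.0601]
tool_rot: [0.612, 0.791, -0.0, -0.0]
ft_force: [0.9, -0.0, -3.0]
opening: 0.148
finger_force: 60.7
```

```bash
cat >> h.py <<'E'
def case():
    u=np.array([np.cos(1.823),np.sin(1.823)]);v=np.array([-u[1],u[0]]);O=np.array([.5362,.2262])
    s=sensors.read_state();q=s["tool_pos"][:2]-O;print("case tcp",np.round([q@u,q@v,s["tool_pos"][2]],4),"f",s["ft_force"].round(1),s["time"])
E
python3 -c "
from h import *
case();move(.5362,.2262,1.823)"
```

```text
case tcp [-1.21e-01 -1.00e-04  6.01e-02] f [ 0.9 -0.  -3. ] 22.7
delta [121.  -0.   0.] turn 0.001 cur yaw 1.824 j6 1.392
```

step_arm:
  deltas:
    - [[4,0,0,0],[12,0,0,0],[22,0,0,0],[32,0,0,0],[42,0,0,0],[50,0,0,0],[54,0,0,0],[55,0,0,0]]

```text
time: 23.37
tool_pos: [0.5529, 0.1621, 0.0601]
tool_rot: [0.612, 0.791, 0.0, -0.0]
ft_force: [0.4, -0.3, -2.6]
opening: 0.147
finger_force: 60.7
```

```bash
python3 -c "
from h import *
case();move(.5362,.2262,1.823)"
```

```text
case tcp [-0.0663 -0.0002  0.0601] f [ 0.4 -0.3 -2.6] 23.3667
delta [66.3 -0.2  0. ] turn 0.0 cur yaw 1.823 j6 1.487
```

step_arm:
  deltas:
    - [[4,0,0,0],[12,0,0,0],[22,0,0,0],[32,0,1,0],[42,0,2,0],[52,0,3,0],[58,0,3,0],[60,0,3,0]]

```text
time: 24.03
tool_pos: [0.5378, 0.2205, 0.0569]
tool_rot: [0.612, 0.791, -0.0, -0.0]
ft_force: [0.4, -0.8, -2.7]
opening: 0.152
finger_force: 60.8
```

step_arm:
  deltas:
    - [[1,0,0,0],[2,0,0.5,0],[3,0,1,0],[4,0,1.5,0],[4,0,1.5,0],[4,0,1.5,0]]

```text
time: 24.53
tool_pos: [0.5374, 0.2227, 0.0555]
tool_rot: [0.613, 0.79, -0.0, -0.0]
ft_force: [-0.0, -0.3, -2.1]
opening: 0.147
finger_force: 60.8
```

```bash
python3 -c "
from h import *
case();move(.5362,.2262,1.823)"
```

```text
case tcp [-0.0037 -0.0003  0.0555] f [-0.  -0.3 -2.1] 24.5333
delta [ 3.7 -0.3 -0. ] turn -0.002 cur yaw 1.821 j6 1.598
```

step_arm:
  deltas:
    - [[1,0,0,0],[2,0,0,0],[3,0,0,0],[4,0,0,0],[4.5,0,0.3,0],[5,0,0.3,0],[5,0,0.3,0]]

```text
time: 25.12
tool_pos: [0.5361, 0.2279, 0.0552]
tool_rot: [0.613, 0.79, -0.0, -0.0]
ft_force: [-0.3, -0.2, -2.3]
opening: 0.144
finger_force: 60.7
```

```bash
python3 -c "
from h import *
case()"
```

```text
case tcp [ 0.0017 -0.0003  0.0552] f [-0.3 -0.2 -2.3] 25.1167
```

step_arm:
  deltas:
    - [[0.7,0,0,0],[1.4,0,0,0],[2,0,0,0],[2,0,0,0],[2,0,0,0]]

```text
time: 25.53
tool_pos: [0.536, 0.229, 0.0554]
tool_rot: [0.613, 0.79, -0.0, 0.001]
ft_force: [0.6, -3.1, -1.3]
opening: 0.146
finger_force: 60.9
```

```bash
python3 -c "
from h import *
case()"
```

```text
case tcp [ 0.0027 -0.0005  0.0554] f [ 0.6 -3.1 -1.3] 25.5333
```

step_arm:
  deltas:
    - [[0.7,0,0.3,0],[1.4,0,0.6,0],[1.5,0,0.8,0],[1.5,0,0.8,0],[1.5,0,0.8,0]]

```text
time: 25.95
tool_pos: [0.5361, 0.2291, 0.0552]
tool_rot: [0.613, 0.79, -0.001, 0.002]
ft_force: [1.5, -6.9, 0.5]
opening: 0.149
finger_force: 61.3
```

```bash
python3 -c "
from h import *
case()"
```

```text
case tcp [ 0.0028 -0.0007  0.0552] f [ 1.5 -6.9  0.5] 25.95
```

step_arm:
  deltas:
    - [[0,0,0,0],[0,0,0,0],[0,0,0,0],[0,0,0,0]]
  gripper: 0.1

```text
time: 26.28
tool_pos: [0.5353, 0.2319, 0.0548]
tool_rot: [0.613, 0.79, 0.001, -0.0]
ft_force: [-0.4, 0.4, -0.4]
opening: 0.449
finger_force: 0.0
```

step_arm:
  deltas:
    - [[0,0,-5,0],[0,0,-20,0],[0,0,-45,0],[-10,0,-80,0],[-25,0,-115,0],[-40,0,-140,0],[-45,0,-150,0],[-45,0,-150,0]]

```text
time: 26.95
tool_pos: [0.5488, 0.1873, 0.2087]
tool_rot: [0.614, 0.79, 0.003, 0.002]
ft_force: [0.4, 0.5, 0.4]
opening: 0.448
finger_force: 0.0
```

step_arm:
  deltas:
    - [[0,0,0,0],[0,0,0,0],[0,0,0,0]]

```text
time: 27.2
tool_pos: [0.5449, 0.188, 0.2015]
tool_rot: [0.613, 0.79, -0.002, -0.002]
ft_force: [-0.6, -0.2, 0.4]
opening: 0.45
finger_force: 0.0
```

Run:
```python
from h import *
import pickle
i,im=snap("wrist","pics/w13.png");pickle.dump(i,open("i13.pkl","wb"));case()
u=np.array([np.cos(1.823),np.sin(1.823)]);v=np.array([-u[1],u[0]]);O=np.array([.5362,.2262])
f=lambda q:np.c_[(q[:,:2]-O)@u*1000,(q[:,:2]-O)@v*1000].round(1)
hsv=cv2.cvtColor(im,cv2.COLOR_BGR2HSV)
m=cv2.inRange(hsv,(10,110,70),(28,255,255));n,l,st,c=cv2.connectedComponentsWithStats(m);j=1+st[1:,4].argmax();print("disc",st[j],f(onplane(i,[c[j]],.059,True)))
P=lambda x,y,z:project(i,[np.r_[O+x*u+y*v,z]],True)[0]
print("pocket pred px",P(.045,0,.056),"handle",P(.002,0,.077),"backwall",P(.077,0,.051),"rim back",P(.077,0,.067))
g=cv2.cvtColor(im,cv2.COLOR_BGR2GRAY);x,y=P(.045,0,.056).astype(int)
# profiles along case x (y=+0.03) and y through pocket, on sheet top
for name,pts,z in [("x@y+.03",[(t,.03) for t in np.arange(.05,.09,.0015)],.051),("pocket y",[(.045,t) for t in np.arange(-.03,.031,.0015)],.056),("pocket x",[(t,-.0) for t in np.arange(.015,.08,.0015)],.056)]:
    px=np.array([P(a,b,z) for a,b in pts],np.float32);val=cv2.remap(g,px[:,0:1],px[:,1:2],1).ravel();print(name,list(zip((np.array(pts)[:,0 if 'y@' in name or name!='pocket y' else 1]*1000).round(0).astype(int).tolist(),val.tolist())))
```

```text
case tcp [-0.0392  0.001   0.2017] f [0.2 0.  0.4] 27.25
disc [ 237  163   40   39 1193] [[-42.4  -1.3]]
pocket pred px [255.02428229  93.74692346] handle [254.98575037 140.84006433] backwall [255.0347351   61.62991824] rim back [255.02868901  59.60503281]
x@y+.03 [(50, 172), (52, 171), (53, 173), (55, 172), (56, 172), (58, 173), (59, 173), (61, 172), (62, 171), (64, 172), (65, 173), (67, 178), (68, 110), (70, 110), (71, 114), (73, 112), (74, 112), (76, 99), (77, 73), (79, 70), (80, 183), (82, 178), (83, 176), (85, 178), (86, 116), (88, 110), (89, 114)]
pocket y [(-30, 174), (-28, 176), (-27, 161), (-25, 161), (-24, 176), (-22, 175), (-21, 148), (-19, 166), (-18, 167), (-16, 169), (-15, 175), (-13, 177), (-12, 175), (-10, 176), (-9, 177), (-7, 176), (-6, 173), (-4, 172), (-3, 174), (-1, 175), (0, 176), (2, 177), (3, 172), (5, 174), (6, 173), (8, 174), (9, 176), (11, 174), (12, 174), (14, 173), (15, 164), (17, 155), (18, 155), (20, 158), (21, 180), (23, 157), (24, 167), (26, 164), (27, 171), (29, 170), (30, 172)]
pocket x [(15, 32), (16, 33), (18, 13), (20, 73), (21, 141), (23, 169), (24, 176), (26, 152), (27, 165), (29, 170), (30, 175), (32, 173), (33, 174), (35, 175), (36, 174), (38, 176), (39, 176), (41, 177), (42, 174), (44, 175), (45, 176), (47, 175), (48, 177), (50, 177), (51, 176), (53, 178), (54, 178), (56, 177), (57, 177), (59, 175), (60, 178), (62, 178), (63, 119), (65, 109), (66, 172), (68, 180), (69, 153), (71, 100), (72, 109), (74, 114), (75, 111), (77, 76), (78, 37), (80, 192)]
```

step_arm:
  deltas:
    - [[-15,-8,0,0.06],[-45,-24,0,0.16],[-80,-42,0,0.28],[-114,-60,0,0.4],[-148,-78,0,0.52],[-182,-96,0,0.64],[-216,-114,0,0.76],[-250,-132,0,0.88]]
  gripper: -0.3

```text
time: 27.92
tool_pos: [0.4793, -0.0882, 0.203]
tool_rot: [0.892, 0.452, -0.001, -0.001]
ft_force: [0.4, -0.5, -0.5]
opening: 0.653
finger_force: 0.0
```

Run:
```python
from h import *
move(.4379,-.2600,.938,.12)
```

```text
delta [-162.9   68.6   82.9] turn -0.001 cur yaw 0.937 j6 1.885
```

step_arm:
  deltas:
    - [[-36,15,5,0],[-70,30,20,0],[-104,44,40,0],[-130,55,60,0],[-150,63,75,0],[-160,67,83,0],[-163,68.5,83,0],[-163,68.5,83,0]]

```text
time: 28.58
tool_pos: [0.4397, -0.2589, 0.1206]
tool_rot: [0.891, 0.453, -0.0, -0.001]
ft_force: [0.3, -0.0, -0.5]
opening: 0.651
finger_force: 0.0
```

step_arm:
  deltas:
    - [[0,0,0,0],[0,0,0,0],[0,0,0,0],[0,0,0,0]]

```text
time: 28.92
tool_pos: [0.4411, -0.2589, 0.1226]
tool_rot: [0.891, 0.454, 0.0, 0.001]
ft_force: [0.0, -1.1, 0.2]
opening: 0.649
finger_force: 0.0
```

```bash
cat >> h.py <<'E'
def sens():
    i,im=snap("wrist","pics/s%d.png"%int(sensors.read_state()["time"]*100))
    p=project(i,[(.4379,-.26,.033)],True)[0];x,y=p.astype(int);print("pred",p)
    g=cv2.inRange(im,(0,0,0),(48,48,48));b=np.zeros_like(g);b[y-40:y+40,x-40:x+40]=g[y-40:y+40,x-40:x+40]
    c,_=cv2.findContours(b,cv2.RETR_EXTERNAL,cv2.CHAIN_APPROX_SIMPLE);k=max(c,key=cv2.contourArea);r=cv2.minAreaRect(k);print(r,cv2.boundingRect(k))
    # grey disc on top: bright hole inside black contour
    h=np.zeros_like(g);cv2.drawContours(h,[k],-1,255,-1);h&=~g
    n,l,st,cc=cv2.connectedComponentsWithStats(h);j=1+st[1:,4].argmax();print("disc",st[j],cc[j]);q=onplane(i,[cc[j]],.033,True)[0];print(q)
    bp=onplane(i,cv2.boxPoints(r),.033,True);e=bp[1]-bp[0];print("edge yaw",(np.arctan2(e[1],e[0])+np.pi/4)%(np.pi/2)-np.pi/4)
    move(q[0],q[1],.938,.012)
E
python3 -c "
from h import *
sens()"
```

```text
pred [251.00540519 199.83390078]
((251.5, 193.5), (43.0, 37.0), 90.0) (233, 172, 38, 44)
disc [241 188  22  21 376] [251.30319149 198.07978723]
[ 0.43901384 -0.25889257  0.033     ]
edge yaw -0.6277738631270897
delta [ -1.   -1.8 110.4] turn 0.005 cur yaw 0.943 j6 1.536
```

step_arm:
  deltas:
    - [[-0.5,-1,12,0],[-1,-1.8,28,0],[-1,-1.8,44,0],[-1,-1.8,56,0],[-1,-1.8,64,0],[-1,-1.8,66,0],[-1,-1.8,66,0],[-1,-1.8,66,0]]

```text
time: 29.63
tool_pos: [0.4385, -0.2595, 0.0559]
tool_rot: [0.891, 0.454, 0.0, 0.0]
ft_force: [0.0, -0.5, 0.4]
opening: 0.653
finger_force: 0.0
```

```bash
python3 -c "
from h import *
sens()"
```

```text
pred [253.2595481  233.02697469]
((253.5, 222.5), (59.0, 51.0), 90.0) (228, 193, 52, 60)
disc [239 218  30  27 636] [253.49213836 231.00157233]
[ 0.43884297 -0.25894988  0.033     ]
edge yaw -0.6289331722185688
delta [ 0.7 -0.4 44.4] turn 0.004 cur yaw 0.942 j6 1.534
```

step_arm:
  deltas:
    - [[0.7,-0.4,12,0],[0.7,-0.4,24,0],[0.7,-0.4,34,0],[0.7,-0.4,41,0],[0.7,-0.4,44,0],[0.7,-0.4,44,0],[0.7,-0.4,44,0]]

```text
time: 30.27
tool_pos: [0.438, -0.2583, 0.0111]
tool_rot: [0.891, 0.454, -0.0, -0.0]
ft_force: [-0.4, -0.6, 0.0]
opening: 0.651
finger_force: 0.0
```

step_arm:
  deltas:
    - [[0,0,0,0],[0,0,0,0],[0,0,0,0],[0,0,0,0],[0,0,0,0],[0,0,0,0]]
  gripper: 1

```text
time: 30.77
tool_pos: [0.439, -0.259, 0.0124]
tool_rot: [0.891, 0.454, 0.0, 0.001]
ft_force: [0.9, 1.0, 4.5]
opening: 0.362
finger_force: 61.4
```

step_arm:
  deltas:
    - [[0,0,-10,0],[0,0,-30,0],[0,0,-65,0],[0,0,-100,0],[0,0,-130,0],[0,0,-150,0],[0,0,-155,0]]

```text
time: 31.35
tool_pos: [0.4399, -0.2597, 0.1714]
tool_rot: [0.891, 0.454, 0.002, 0.003]
ft_force: [0.9, -0.1, -0.9]
opening: 0.365
finger_force: 60.9
```

Run:
```python
from h import *
i,im=snap("wrist","pics/sh.png")
s=sensors.read_state();t=s["tool_pos"];z=t[2]+.021
p=project(i,[(t[0],t[1],z)],True)[0];x,y=p.astype(int)
hsv=cv2.cvtColor(im,cv2.COLOR_BGR2GRAY);g=cv2.inRange(hsv,60,255);b=np.zeros_like(g);b[y-14:y+14,x-14:x+14]=g[y-14:y+14,x-14:x+14]
m=cv2.moments(b,True);c=[m["m10"]/m["m00"],m["m01"]/m["m00"]];print(p,c,m["m00"]);q=onplane(i,[c],z,True)[0];print(R.from_quat(s["tool_rot"]).inv().apply(q-t)*1000)
move(.5256,.2705,1.823,.12)
```

```text
[252.94731207 269.50872079] [252.94691780821918, 267.9246575342466] 584.0
[  0.93578408   0.1227673  -20.99982916]
delta [ 479.2 -242.5   48.6] turn -0.881 cur yaw 0.942 j6 1.535
```

step_arm:
  deltas:
    - [[17,-8,0,-0.06],[48,-24,0,-0.17],[82,-41,0,-0.29],[116,-58,0,-0.41],[150,-75,0,-0.53],[184,-92,0,-0.65],[218,-109,0,-0.77],[252,-126,0,-0.88]]

```text
time: 32.07
tool_pos: [0.4829, 0.0214, 0.1638]
tool_rot: [0.611, 0.792, -0.001, -0.002]
ft_force: [1.1, -0.2, -1.2]
opening: 0.359
finger_force: 60.9
```

Run:
```python
from h import *
move(.5256,.2705,1.823,.13)
```

```text
delta [230.  104.6  33.7] turn 0.004 cur yaw 1.827 j6 1.22
```

step_arm:
  deltas:
    - [[34,15,0,0],[68,31,0,0],[102,46,0,0],[136,62,0,0],[168,76,5,0],[198,90,12,0],[220,100,22,0],[230,104.5,30,0]]

```text
time: 32.73
tool_pos: [0.527, 0.271, 0.1327]
tool_rot: [0.612, 0.791, -0.002, -0.002]
ft_force: [-0.1, -0.3, -1.2]
opening: 0.364
finger_force: 60.9
```

step_arm:
  deltas:
    - [[0,0,5,0],[0,0,5,0],[0,0,5,0],[0,0,5,0],[0,0,5,0],[0,0,5,0]]

```text
time: 33.23
tool_pos: [0.5293, 0.2673, 0.1325]
tool_rot: [0.614, 0.79, 0.001, 0.0]
ft_force: [-0.8, 0.7, -0.8]
opening: 0.359
finger_force: 60.9
```

Run:
```python
from h import *
case();move(.5256,.2705,1.823,.0604)
```

```text
case tcp [ 0.0415 -0.0036  0.1325] f [-0.8  0.7 -0.8] 33.2333
delta [ 4.  -2.9 72.1] turn -0.003 cur yaw 1.82 j6 1.676
```

step_arm:
  deltas:
    - [[1,-1,6,0],[3,-2.5,16,0],[3,-2.5,28,0],[3,-2.5,38,0],[3,-2.5,43,0],[3,-2.5,44,0],[3,-2.5,44,0],[3,-2.5,44,0]]

```text
time: 33.9
tool_pos: [0.5256, 0.2706, 0.0875]
tool_rot: [0.613, 0.79, 0.0, 0.0]
ft_force: [1.6, 0.6, -0.5]
opening: 0.361
finger_force: 60.9
```

Run:
```python
from h import *
case();move(.5256,.2705,1.823,.0604)
```

```text
case tcp [ 0.0456 -0.0008  0.0875] f [ 1.6  0.6 -0.5] 33.9
delta [-0.1 -0.  27.1] turn -0.001 cur yaw 1.822 j6 1.682
```

step_arm:
  deltas:
    - [[-0.5,0,5,0],[-0.5,0,11,0],[-0.5,0,17,0],[-0.5,0,22,0],[-0.5,0,25,0],[-0.5,0,26.5,0],[-0.5,0,26.5,0],[-0.5,0,26.5,0]]

```text
time: 34.57
tool_pos: [0.5258, 0.2701, 0.061]
tool_rot: [0.613, 0.79, 0.0, 0.0]
ft_force: [-0.4, 0.2, -0.5]
opening: 0.359
finger_force: 60.9
```

step_arm:
  deltas:
    - [[0,0,0.3,0],[0,0,0.6,0],[0,0,0.6,0],[0,0,0.6,0]]

```text
time: 34.9
tool_pos: [0.5258, 0.2701, 0.0605]
tool_rot: [0.613, 0.79, 0.0, 0.0]
ft_force: [1.1, 1.0, -0.6]
opening: 0.36
finger_force: 61.0
```

step_arm:
  deltas:
    - [[0,0,0.3,0],[0,0,0.3,0],[0,0,0.3,0],[0,0,0.3,0]]
  gripper: -0.15

```text
time: 35.23
tool_pos: [0.5258, 0.2701, 0.0602]
tool_rot: [0.613, 0.79, 0.0, 0.0]
ft_force: [-0.1, 0.3, -0.6]
opening: 0.574
finger_force: 0.0
```

step_arm:
  deltas:
    - [[0,0,-6,0],[0,0,-22,0],[0,0,-50,0],[-20,0,-85,0],[-50,0,-115,0],[-80,0,-140,0],[-95,0,-145,0],[-100,0,-145,0]]

```text
time: 35.9
tool_pos: [0.5531, 0.1711, 0.2095]
tool_rot: [0.614, 0.789, 0.003, 0.003]
ft_force: [-0.5, 1.1, -0.4]
opening: 0.572
finger_force: 0.0
```

step_arm:
  deltas:
    - [[0,0,0,0],[0,0,0,0],[0,0,0,0],[0,0,0,0]]

```text
time: 36.23
tool_pos: [0.5493, 0.1741, 0.2033]
tool_rot: [0.612, 0.791, -0.001, -0.001]
ft_force: [-0.5, 1.2, 0.5]
opening: 0.578
finger_force: 0.0
```

Run:
```python
from h import *
i,im=snap("wrist","pics/fin.png")
u=np.array([np.cos(1.823),np.sin(1.823)]);v=np.array([-u[1],u[0]]);O=np.array([.5362,.2262])
f=lambda q:np.c_[(q[:,:2]-O)@u*1000,(q[:,:2]-O)@v*1000].round(1)
P=lambda x,y,z:project(i,[np.r_[O+x*u+y*v,z]],True)[0]
m=cv2.inRange(cv2.cvtColor(im,cv2.COLOR_BGR2HSV),(10,110,70),(28,255,255));n,l,st,c=cv2.connectedComponentsWithStats(m);j=1+st[1:,4].argmax();print("disc",f(onplane(i,[c[j]],.059,True)))
x,y=P(.0455,-.0008,.081).astype(int);print("sensor px",x,y)
gr=cv2.cvtColor(im,cv2.COLOR_BGR2GRAY);w=gr[y-26:y+26,x-26:x+26];k=cv2.findContours((w<60).astype(np.uint8),cv2.RETR_EXTERNAL,cv2.CHAIN_APPROX_SIMPLE)[0];k=max(k,key=cv2.contourArea);r=cv2.minAreaRect(k);print(r)
b=cv2.boxPoints(r)+[x-26,y-26];print("top corners",f(onplane(i,b,.081,True)).tolist())
print("disc on sensor:")
h=np.zeros(w.shape,np.uint8);cv2.drawContours(h,[k],-1,255,-1);h&=((w>=60)*255).astype(np.uint8);n,l,st,c=cv2.connectedComponentsWithStats(h)
if n>1: j=1+st[1:,4].argmax();print(st[j],f(onplane(i,[c[j]+[x-26,y-26]],.081,True)))
s=sensors.read_state();print(s["ft_force"],s["time"])
```

```text
disc [[-42.5  -1.3]]
sensor px 254 76
((27.5, 27.0), (36.0, 37.0), 90.0)
top corners [[61.6, 14.8], [61.7, -17.5], [29.2, -17.7], [29.2, 14.9]]
disc on sensor:
[ 17  17  22  21 348] [[45.3 -1.4]]
[ 0.26588709 -0.44444333 -0.41692967] 36.2833
```

```bash
python3 -c "
from workcell import env
print(env.finish_job())"
```

```text
the job is handed in; nothing more can be done
None
```

The case is packed in the order asked and handed in at about 36 s: clamp block and burner head upright in their cavities, divider home against the back wall on the lower rails, and sensor block flat in its pocket. My last measurements agreed with that; the hand-in returned no verdict.

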